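# Press a new buffer onto the window stop block with a bar clamp

## Robot

A 6-joint arm with a two-finger parallel gripper is mounted at the origin on the work surface; the furniture and walls round the work are solid. World frame = base frame: x ahead of the robot, y to its left, z up, the work surface at z = 0. Lengths are in m, angles in degrees, forces in N, time in s.
With the tool pointing down it reaches from about 0.375 to 0.9 m from the base axis. Payload 3.1 kg.
Tool frame: the origin (TCP) lies midway between the tips of the shut fingers; the grasp point (between the pads) lies 19 mm behind it; z points along the fingers, y is the line along which they close (so a half turn about z gives the same grasp; the last joint's range is limited). The gripper opens to 87 mm and grips with 3 to 60 N. Pads are 19 mm wide; open, the fingers measure 117 mm over their backs; the gripper's body (75 mm by 190 mm) begins 51 mm behind the grasp point.
Start: joints at [55.204, 30.224, 82.088, -0, 67.689, -10.227], TCP at [0.26, 0.568, 0.223] pointing down, gripper open.
Joint ranges: [-176.69, 176.69], [-43.24, 126.21], [12.49, 139.97], [-82, 262], [0, 151.66], [-163.58, 163.58]. Speed limits (degrees/s): [159.86, 159.86, 180, 180, 180, 180].

## Interface

Orientations are given as a 3x3 rotation matrix whose columns are the frame's x, y, z axes.
In Python, from rig import bot, cams, hand_in gives the robot as it stands (bot), with the cameras (cams) and the job as plain functions.
- The arm moves only by the shell command python3 steer.py 'ROWS'. ROWS is rows parted by semicolons, their numbers by spaces, 1 to 20 of them, each of 7 numbers: dx, dy, dz in m, then a rotation vector rx, ry, rz in degrees, then the opening from 0.0 (shut) to 1.0 (fully open); each row is the pose to reach, as a shift and turn from the pose commanded when the command began, along the tool's axes at that moment; what a row does not reach only later rows make up. A row lasts 1/10 s, in which the tool goes at most 0.05 m and 8.59 degrees, less where a joint would pass 70% of its speed; a pose out of reach is approached as far as the arm can. The fingers move at their own pace and stop on an object; the grip force is fixed at half the most. Time passes only in rows, so rows that do not move let the fingers close. It prints the time, the measured TCP pose, the force, the opening and the grip force at its end.
- bot.read_state(): the state, without advancing time (a new reading comes with each control period).
- cams.capture(name): name is "scene" or "top" or "wrist"; returns a dict with "color" (480x640x3 uint8, red, green, blue), "K" (3x3 intrinsics, pixels), "view" (4x4, takes a point from world to camera coordinates); the wrist camera has in their place "mount" (4x4, takes a point from camera to tool coordinates, whose origin is the TCP and whose axes are the flange's). Camera axes: x right, y up, looking along -z (the intrinsics and any distortion apply to the point x, -y, -z); pixel columns grow to the right and rows downward; lengths in m; the calibration is good to about 2 mm. The wrist camera is an equidistant fisheye: a pixel r from the principal point sees the ray r / f radians off the axis. A picture is of the moment at which its call begins: read the wrist's pose just before it. There is no depth.
- hand_in(): hands the job in; it is judged then, once.
The state is a dict: "time_s": time; "joint_positions": joint angles; "qvel": joint speeds; "tau": joint torques, N m; "position": TCP position; "tcp_rot": TCP orientation; "force": force on the tool from outside, world axes, zero at the start; "moment": the same for the moment, N m; "opening": opening from 0.0 (shut) to 1.0 (fully open); "grasp_force": force on a finger pad.
Only numpy, scipy, OpenCV 4.12 (cv2) and the standard library are available. Lean on these libraries where they do the work, as an engineer would, in place of code of your own. Each camera call takes 0.05 s, during which the arm holds its last target. There are 200 camera calls.

## Task

The wooden stop block of the sliding window gets a new self-adhesive rubber buffer, which stands ready in the open bar clamp, against the fixed jaw. Lay the block flat in the clamp's throat alongside the buffer, its end level with the buffer's end next to the clamp's toothed bar, and let go of it; then take the clamp's grip and pump the trigger (squeeze, let out, squeeze again) until the sprung pad presses block and buffer firmly together and is itself visibly pushed in, but never right home, which would crush the buffer. Finish with the trigger still held squeezed in the gripper, and do not knock over the glue stick or the paper roll.

Things in the scene. Friction and masses are not known exactly. Their poses are not given: they have to be found in the camera images.
- clamp: one-hand bar clamp lying loose on its side, grey with a steel bar, 28 mm high, 0.9 kg. Origin: underside, on the bar's centre line; x along the bar to the far jaw, y to the side of the jaws. In mm: bar y -10 to 8, x -102 to 152 less joint bar; jaws y 8 to 68; handle x -70 to -50, y -120 to -20; trigger: 12 mm lever in front of the handle, y -26 to -110
- grip (a point): on the clamp, at x -38, y -75, z 14 mm of its frame: midway between the back of the handle and the front of the resting trigger, where they measure 64 mm over both (41 mm when squeezed right in). Axes as clamp: close the fingers along its x, from above
- fixed_face (a point): centre of the fixed jaw's flat face (46 mm along y, 24 mm high), x +3, y +44, z 14 mm of the clamp; the face looks along the clamp's +x
- pad_face (a point): centre of the face of the sprung rubber pad on the far jaw (44 mm along y, 20 mm high); it looks along the clamp's -x, at x = 112 mm minus joint bar plus joint pad, y +44, z 14 mm of the clamp
- bar (a joint): how far (m) the bar with the far jaw has been drawn in since it was fully open; 0 to 0.06, larger is more closed. The ratchet advances it 6 mm for each full squeeze (up to 9 mm on the first) and holds it, less some 1 to 2 mm under load, when the trigger is let out
- trigger (a joint): trigger (rad): 0 at rest, 0.24 squeezed right in. A spring brings it back; a full squeeze takes 5 to 18 N at the grip. To catch the next tooth it must come back near 0 (fingers opened to 68 mm or more). The clamp, being loose, may shift a centimetre between the fingers
- pad (a joint): how far (m) the sprung pad is pushed into the far jaw: 0 free, 0.014 right home; 2 N for each mm. Less than 1.5 mm may only mean that it is pushing the block along
- stop_block: brown wooden block 170 x 62 x 25 mm (x, y, z), 0.35 kg, lying flat. Origin at the centre of its underside, x along its length
- buffer: black rubber bar 15 x 60 x 24 mm (x, y, z), loose, standing on the desk in the clamp's throat against the fixed jaw. Origin at the centre of its underside, axes about as the clamp's: its +x face takes the block's long side, its -y end is next to the bar. With the block against it and the ends level the block's centre lies 38.5 mm along x and 55 mm along y from the buffer's
- glue_stick: standing glue stick, 25 mm round, 88 mm high, origin at its foot; a bystander
- slip_roll_0: the larger standing paper roll, 68 mm round, 57 mm high, origin at its foot; a bystander
- screen_corner (a point): fixed: the lower corner nearest the robot of the lane monitor's upright screen, which stands 106 to 394 mm above the desk and runs from here away from the robot and leftward, over the end of the clamp's bar; keep gripper and arm clear of it, on its near side, between block and grip

How it is judged:
By the outcome, as a careful person would: the job done as asked, in the order asked, and still so for the second after the job is handed in, while the arm keeps its last pose, push and grip.
It also fails if it takes over 51 s, if anything falls off the work surface, if the arm or the gripper's body presses on something with over 40 N, if the wrist force passes 120 N, or if a joint passes its speed limit or range.

## Working session

There is one attempt and no reset: what is moved stays moved. The work goes in short steps, Python scripts to look and compute and a shell command to move; the robot and the scene stay as the last step left them, time stands still between calls to the robot, and variables do not carry over. Pictures are saved under pics/ and viewed, at most 10 in all, crops included, and the job is handed in when it is done.

```bash
ls; mkdir -p pics
python3 - <<'E'
from rig import bot, cams, hand_in
import cv2,numpy as np
s=bot.read_state();print(s['time_s'],s['position'],np.round(s['tcp_rot'],3).tolist(),s['opening'])
for n in ['scene','top']:
    c=cams.capture(n);cv2.imwrite(f'pics/{n}0.png',c['color'][:,:,::-1]);np.savez(f'{n}.npz',**{k:c[k] for k in('color','K','view')});print(n,c.keys(),c['K'].tolist(),np.round(c['view'],3).tolist())
E
```

```text
pics
rig.py
steer.py
0.0 [0.2593992  0.56783234 0.22155691] [[-0.909, 0.416, -0.001], [0.416, 0.909, -0.002], [0.0, -0.002, -1.0]] 0.9988559473957019
scene dict_keys(['color', 'K', 'view']) [[538.5409103686823, 0.0, 322.4626443385247], [0.0, 538.5409103686823, 241.3542762513782], [0.0, 0.0, 1.0]] [[-0.831, 0.556, 0.018, 0.495], [-0.388, -0.602, 0.698, 0.025], [0.399, 0.573, 0.716, -1.175], [0.0, 0.0, 0.0, 1.0]]
top dict_keys(['color', 'K', 'view']) [[499.21254156718885, 0.0, 320.68515898518723], [0.0, 499.21254156718885, 249.91708994017986], [0.0, 0.0, 1.0]] [[-0.03, -1.0, 0.004, -0.145], [0.983, -0.029, 0.182, -0.485], [-0.182, 0.009, 0.983, -0.846], [0.0, 0.0, 0.0, 1.0]]
```

View pics/scene0.png

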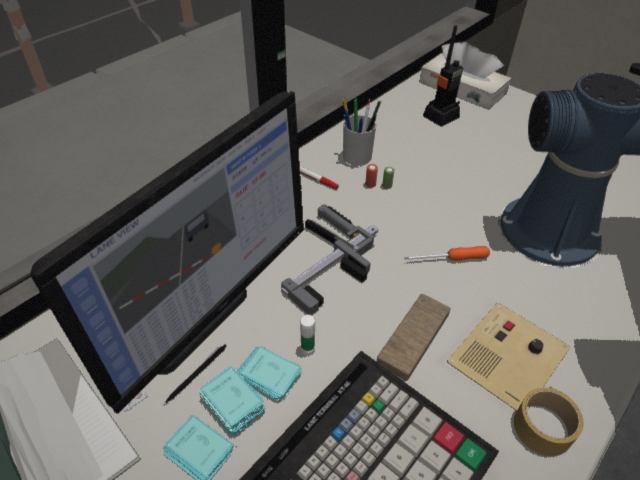

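View pics/top0.png

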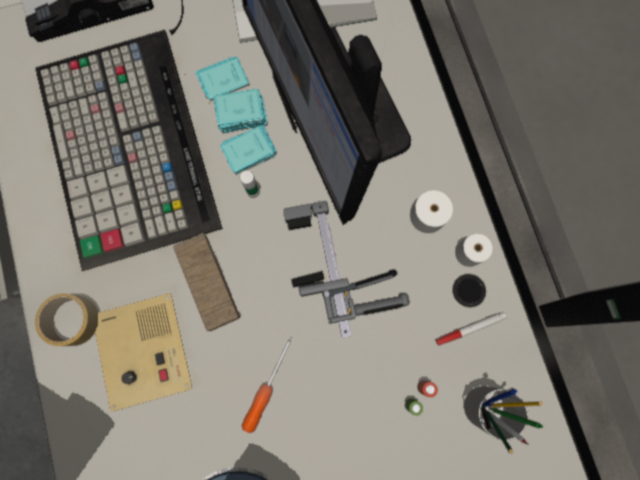

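The scene view shows the clamp at about (335,255), the block at (415,335), the glue stick at (307,335) and the screen's near corner at (300,230). In the top view the clamp bar runs (345,335)→(318,205), the buffer is at (307,279), the block at (207,282), the glue stick at (249,182) and the larger roll at (433,208). Next I'll zoom in.

```bash
cat > h.py <<'E'
import numpy as np,cv2
def load(n):
    d=np.load(n+'.npz');return d['color'],d['K'],d['view']
def ray(K,V,uv):
    d=np.linalg.inv(K)@[uv[0],uv[1],1];d=np.array([d[0],-d[1],-d[2]])
    R=V[:3,:3];return -R.T@V[:3,3],R.T@d
def onz(n,uv,z):
    _,K,V=load(n);o,d=ray(K,V,uv);return o+d*(z-o[2])/d[2]
def proj(n,p):
    _,K,V=load(n);q=V[:3,:3]@p+V[:3,3];q=K@[q[0],-q[1],-q[2]];return q[:2]/q[2]
E
python3 - <<'E'
from h import *
for n,(x0,y0,x1,y1) in dict(top=(230,165,430,345),scene=(270,190,400,320)).items():
    c=load(n)[0][y0:y1,x0:x1,::-1]
    f=4 if n=='top' else 4
    c=cv2.resize(c,None,fx=f,fy=f,interpolation=cv2.INTER_CUBIC)
    c=cv2.convertScaleAbs(c,alpha=1.3,beta=20)
    c=c[:600,:800]
    cv2.imwrite(f'pics/{n}_crop.png',c)
# block mask
c=load('top')[0];hsv=cv2.cvtColor(c,cv2.COLOR_RGB2HSV)
roi=np.zeros(c.shape[:2],np.uint8);roi[225:340,165:250]=1
print(hsv[280,207],hsv[270,250],hsv[240,185])
m=((hsv[...,0]<25)&(hsv[...,1]>60)&(hsv[...,2]<170)&(roi>0)).astype(np.uint8)
m=cv2.morphologyEx(m,cv2.MORPH_OPEN,np.ones((5,5)))
cs,_=cv2.findContours(m,0,2);k=max(cs,key=cv2.contourArea);r=cv2.minAreaRect(k);print(r)
b=cv2.boxPoints(r);P=np.array([onz('top',q,0.025) for q in b]);print(b,P,np.linalg.norm(np.diff(P,axis=0),axis=1))
E
```

```text
[ 16  83 129] [ 19  23 175] [17 53 96]
((205.63165283203125, 281.5340270996094), (92.63098907470703, 34.81140899658203), 67.61986541748047)
[[171.90237 245.33434]
 [204.0917  232.07988]
 [239.36093 317.7337 ]
 [207.1716  330.98816]] [[ 0.50076339  0.11193716  0.025     ]
 [ 0.5238605   0.05353367  0.025     ]
 [ 0.36585448 -0.01110562  0.025     ]
 [ 0.344257    0.0458371   0.025     ]] [0.06280481 0.17071655 0.06090094]
```

View pics/top_crop.png

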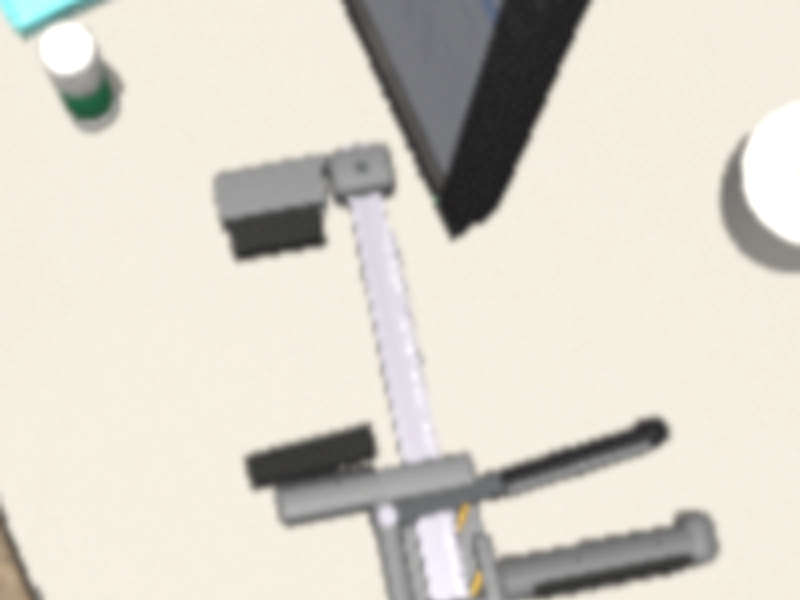

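View pics/scene_crop.png

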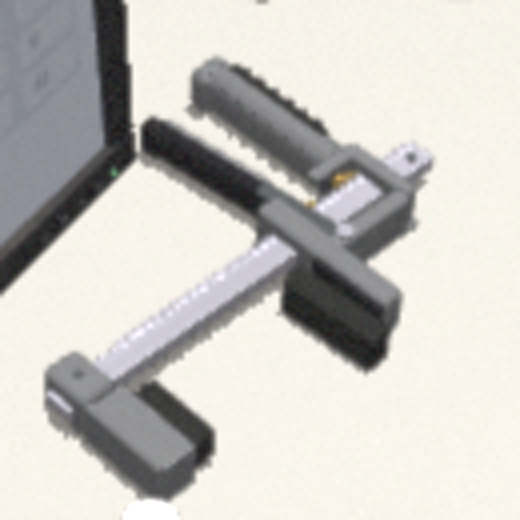

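The top crop shows the buffer's top (crop corners (247,460),(370,427),(377,450),(255,487)), the pad's foot edge (237,258)-(325,242), the fixed-jaw corner (275,490), the handle end near (713,535) and the screen corner (455,235). The scene crop shows the same clamp from behind, with the jaw's top end corner at about (385,315) and the screen corner at (130,155).

Run:
```python
from h import *
from scipy.optimize import least_squares
T=lambda x,y:np.array([230+(x+.5)/4-.5,165+(y+.5)/4-.5]); S=lambda x,y:np.array([270+(x+.5)/4-.5,190+(y+.5)/4-.5])
pts=[('top',(3,68,28),T(277,491)),('top',(112,66,4),T(237,258)),('top',(112,22,4),T(325,242)),
('scene',(3,68,28),S(385,315)),('top',(-60,-120,26),T(716,540))]
W=lambda p,q:np.array([p[0]+np.cos(p[2])*q[0]-np.sin(p[2])*q[1],p[1]+np.sin(p[2])*q[0]+np.cos(p[2])*q[1],q[2]])
f=lambda p:np.concatenate([proj(n,W(p,np.array(q)/1e3))-uv for n,q,uv in pts])
r=least_squares(f,[.4,-.2,.2],loss='soft_l1');p=r.x;print('clamp',p,np.degrees(p[2]),f(p).round(1).reshape(-1,2).tolist())
def loc(w):
    c,s=np.cos(p[2]),np.sin(p[2]);d=w[:2]-p[:2];return (1e3*np.array([c*d[0]+s*d[1],-s*d[0]+c*d[1]])).round(1)
print('buf corners');B=[onz('top',T(*q),.024) for q in[(247,460),(370,427),(377,450),(255,487)]]
for b in B:print(b.round(4),loc(b))
for nm,uv,z in[('jawTL',T(277,491),.028),('jawTR',T(470,455),.028),('glue foot',T(92,112),.0),('glue top',T(68,45),.088),('bar1',T(368,195),.02),('bar2',T(417,455),.02),('trigtip',T(660,430),.02),('roll top',(434,209),.057)]:
    w=onz('top',uv,z);print(nm,w.round(4),loc(w))
# screen corner by triangulation
A=[];o=[]
ab=[ray(*load(n)[1:],uv) for n,uv in(('top',T(455,237)),('scene',S(128,158)))]
M=np.array([ab[0][1],-ab[1][1]]).T;t=np.linalg.lstsq(M,ab[1][0]-ab[0][0],rcond=None)[0]
a,b=ab[0][0]+t[0]*ab[0][1],ab[1][0]+t[1]*ab[1][1];print('screen',a,b,loc(a))
for n,L in(('scene',[((307,353),0),((307,320),.088)]),):
    for uv,z in L:print('glue scene',onz(n,uv,z))
for q in((3,68,28),(18,74,0),(18,14,24),(18,74,24)):print(q,proj('scene',W(p,np.array(q)/1e3)).round(1)*4-np.array([1080,760]))
```

```text
clamp [ 0.42808288 -0.18445779  0.1709792 ] 9.796386693615492 [[-0.8, -1.6], [-0.3, 1.3], [0.6, 0.8], [-1.3, -2.8], [-0.7, -0.2]]
buf corners
[ 0.4315 -0.1049  0.024 ] [16.9 77.8]
[ 0.4449 -0.1609  0.024 ] [20.6 20.4]
[ 0.4343 -0.1637  0.024 ] [ 9.6 19.4]
[ 0.4191 -0.1082  0.024 ] [ 4.1 76.6]
jawTL [ 0.4166 -0.1183  0.028 ] [-0.1 67.2]
jawTR [ 0.4303 -0.2055  0.028 ] [ -1.4 -21.1]
glue foot [ 0.6044 -0.0327  0.    ] [199.5 119.6]
glue top [ 0.6077 -0.0337  0.088 ] [202.7 118. ]
bar1 [ 0.5543 -0.1633  0.02  ] [128.   -0.6]
bar2 [ 0.432  -0.1819  0.02  ] [4.3 1.9]
trigtip [ 0.4402 -0.2929  0.02  ] [  -6.5 -108.9]
roll top [ 0.5469 -0.364   0.057 ] [  86.5 -197.2]
screen [ 0.51173465 -0.19783617  0.10963934] [ 0.51255153 -0.19861743  0.10987909] [ 80.2 -27.4]
glue scene [ 0.61149435 -0.02612874  0.        ]
glue scene [ 0.60749907 -0.03195371  0.088     ]
(3, 68, 28) [378. 302.]
(18, 74, 0) [362. 362.]
(18, 14, 24) [278.4 263.2]
(18, 74, 24) [365.2 330. ]
```

```bash
R="-0.42 -0.465 -0.03 0 0 -47.5 1"; python3 steer.py '-0.42 -0.465 -0.03 0 0 -47.5 1; -0.42 -0.465 -0.03 0 0 -47.5 1; -0.42 -0.465 -0.03 0 0 -47.5 1; -0.42 -0.465 -0.03 0 0 -47.5 1; -0.42 -0.465 -0.03 0 0 -47.5 1; -0.42 -0.465 -0.03 0 0 -47.5 1; -0.42 -0.465 -0.03 0 0 -47.5 1; -0.42 -0.465 -0.03 0 0 -47.5 1; -0.42 -0.465 -0.03 0 0 -47.5 1; -0.42 -0.465 -0.03 0 0 -47.5 1; -0.42 -0.465 -0.03 0 0 -47.5 1; -0.42 -0.465 -0.03 0 0 -47.5 1; -0.42 -0.465 -0.03 0 0 -47.5 1; -0.42 -0.465 -0.03 0 0 -47.5 1; -0.42 -0.465 -0.03 0 0 -47.5 1; -0.42 -0.465 -0.03 0 0 -47.5 1; -0.42 -0.465 -0.03 0 0 -47.5 1'
cat >> h.py <<'E'
def snap(n):
    from rig import bot, cams, hand_in
    s=bot.read_state();c=cams.capture('wrist');T=np.eye(4);T[:3,:3]=s['tcp_rot'];T[:3,3]=s['position']
    np.savez(n+'.npz',color=c['color'],K=c['K'],T=T@c['mount'],tool=T);cv2.imwrite(f'pics/{n}.png',c['color'][:,:,::-1]);return s
def wray(n,uv):
    d=np.load(n+'.npz');K,T=d['K'],d['T'];a=np.array([(uv[0]-K[0,2])/K[0,0],(uv[1]-K[1,2])/K[1,1]]);r=np.hypot(*a)
    v=np.array([a[0]/r*np.sin(r),-a[1]/r*np.sin(r),-np.cos(r)]);return T[:3,3],T[:3,:3]@v
def wonz(n,uv,z):
    o,d=wray(n,uv);return o+d*(z-o[2])/d[2]
def wproj(n,p):
    d=np.load(n+'.npz');K,T=d['K'],d['T'];q=T[:3,:3].T@(np.asarray(p)-T[:3,3]);h=np.hypot(q[0],q[1]);r=np.arctan2(h,-q[2])
    return np.array([K[0,2]+K[0,0]*r*q[0]/h,K[1,2]-K[1,1]*r*q[1]/h])
E
python3 - <<'E'
from h import *
s=snap('w1');print(s['time_s'],s['position'],np.round(s['tcp_rot'],3).tolist(),s['force'])
E
```

```text
time_s: 1.8
position: [0.4476, -0.0276, 0.2523]
tcp_rot: [[-0.92, -0.392, -0.001], [-0.392, 0.92, 0.001], [0.001, 0.001, -1.0]]
force: [-0.4, -0.2, -1.1]
opening: 1.001
grasp_force: 0.0
1.8 [ 0.44757249 -0.02762825  0.25230652] [[-0.92, -0.392, -0.001], [-0.392, 0.92, 0.001], [0.001, 0.001, -1.0]] [-0.42513757 -0.18155915 -1.05041496]
```

View pics/w1.png

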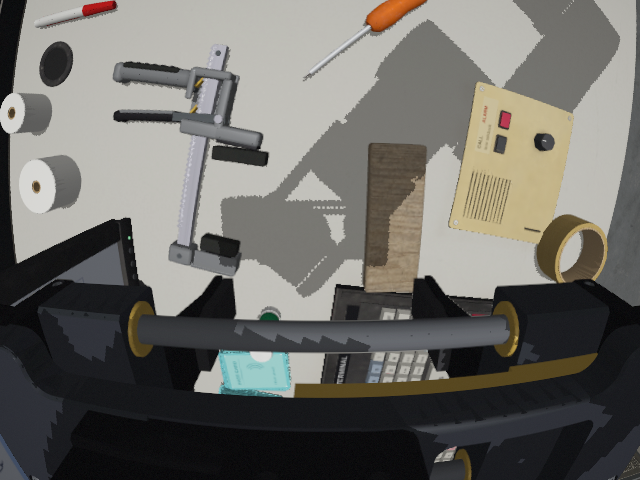

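The wrist view shows the clamp with its bar running (218,50)→(182,262), the buffer at (240,155), the pad at (220,245) and the block at (395,215), partly in shadow. I'll enlarge the clamp.

Run:
```python
from h import *
c=np.load('w1.npz')['color'][110:280,105:280,::-1]
cv2.imwrite('pics/w1c.png',cv2.convertScaleAbs(cv2.resize(c,None,fx=3.5,fy=3.5,interpolation=cv2.INTER_CUBIC),alpha=1.6,beta=20))
```

```text
(no output)
```

View pics/w1c.png

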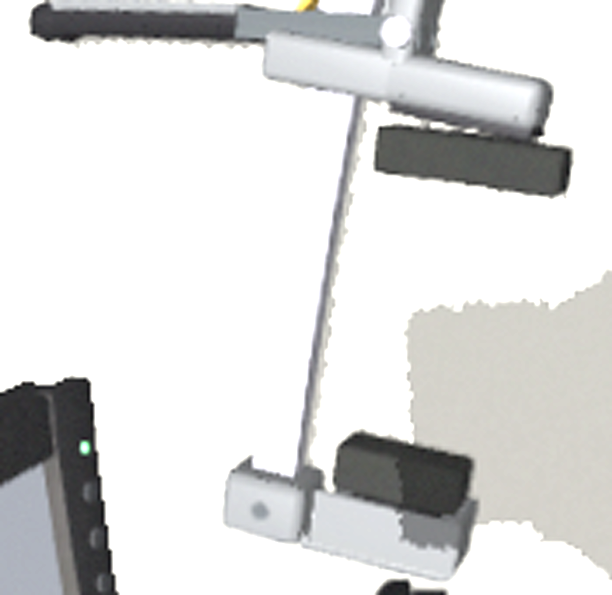

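The crop shows the buffer's jaw-side top edge (384,126)-(571,146), the pad's near top edge (345,432)-(472,458), the jaw end corner (550,85) and the screen's lower corner below (90,380).

Run:
```python
from h import *
from scipy.optimize import least_squares
T=lambda x,y:np.array([230+(x+.5)/4-.5,165+(y+.5)/4-.5]); S=lambda x,y:np.array([270+(x+.5)/4-.5,190+(y+.5)/4-.5])
C=lambda x,y:np.array([105+(x+.5)/3.5-.5,110+(y+.5)/3.5-.5])
print('cam',np.load('w1.npz')['T'][:3,3])
P=lambda n,w:wproj(n,w) if n=='w1' else proj(n,w)
W=lambda p,q:np.array([p[0]+np.cos(p[2])*q[0]-np.sin(p[2])*q[1],p[1]+np.sin(p[2])*q[0]+np.cos(p[2])*q[1],q[2]])
def fit(pts,x0):
    f=lambda p:np.concatenate([P(n,W(p,np.array(q)/1e3))-uv for n,q,uv in pts])
    p=least_squares(f,x0,loss='soft_l1').x;print(p.round(4),np.degrees(p[2]).round(2),f(p).round(1).reshape(-1,2).tolist());return p
b=fit([('w1',(-7.5,-30,24),C(384,126)),('w1',(-7.5,30,24),C(571,146)),('top',(7.5,30,24),T(247,460)),('top',(7.5,-30,24),T(370,427)),('top',(-7.5,-30,24),T(377,450))],[.43,-.13,.2])
c=fit([('top',(3,68,28),T(277,491)),('top',(112,66,4),T(237,258)),('top',(112,22,4),T(325,242)),('top',(-60,-120,26),T(716,540)),
('w1',(112,22,24),C(345,432)),('w1',(112,66,24),C(472,458)),('w1',(3,68,28),C(545,135))],[.43,-.18,.17])
for L in[(112,22,24),(112,66,24),(3,68,28),(3,68,4),(-60,-120,26)]:print(L,((P('w1',W(c,np.array(L)/1e3))-[105,110])*3.5).round())
print('buf in clamp',[ (np.array([[np.cos(c[2]),np.sin(c[2])],[-np.sin(c[2]),np.cos(c[2])]])@(b[:2]-c[:2])*1e3).round(1)])
for L in[(7.5,-30,24),(7.5,-30,0),(7.5,30,24),(7.5,30,0)]:print(L,((P('w1',W(b,np.array(L)/1e3))-[105,110])*3.5).round())
# block from w1
im=np.load('w1.npz')['color'];h=cv2.cvtColor(im,cv2.COLOR_RGB2HSV);roi=np.zeros(im.shape[:2],np.uint8);roi[130:283,350:440]=1
m=((h[...,1]>55)&(h[...,0]<25)&(roi>0)).astype(np.uint8);m=cv2.morphologyEx(m,2,np.ones((5,5)))
k=max(cv2.findContours(m,0,2)[0],key=cv2.contourArea);bx=cv2.boxPoints(cv2.minAreaRect(k));print(bx.tolist())
for q in bx:print(wonz('w1',q,.025).round(4))
```

```text
cam [ 0.37733005 -0.05706445  0.41583869]
[ 0.4323 -0.1307  0.2524] 14.46 [[-1.5, -0.8], [-0.7, -0.1], [-2.8, -0.2], [-1.7, -1.1], [-1.1, 1.0]]
[ 0.4257 -0.1827  0.1851] 10.61 [[-1.6, 0.3], [-1.9, 3.2], [-1.0, 2.4], [-1.4, 0.2], [-1.4, 1.1], [-0.9, 1.7], [-3.6, -2.2]]
(112, 22, 24) [339. 434.]
(112, 66, 24) [468. 463.]
(3, 68, 28) [531. 126.]
(3, 68, 4) [544. 123.]
(-60, -120, 26) [  33. -145.]
buf in clamp [array([16.1, 49.9])]
(7.5, -30, 24) [373. 170.]
(7.5, -30, 0) [394. 165.]
(7.5, 30, 24) [561. 193.]
(7.5, 30, 0) [572. 186.]
[[363.6243591308594, 281.9871520996094], [368.3943176269531, 142.46644592285156], [425.5326843261719, 144.41989135742188], [420.7627258300781, 283.94061279296875]]
[0.512  0.0511 0.025 ]
[ 0.3676 -0.0092  0.025 ]
[0.3433 0.0479 0.025 ]
[0.4887 0.1151 0.025 ]
```

```bash
python3 steer.py '-0.018 0.077 0.04 0 0 0 0.86; -0.018 0.077 0.08 0 0 0 0.86; -0.018 0.077 0.13 0 0 0 0.86; -0.018 0.077 0.18 0 0 0 0.86; -0.018 0.077 0.2 0 0 0 0.86; -0.018 0.077 0.22 0 0 0 0.86; -0.018 0.077 0.235 0 0 0 0.86; -0.018 0.077 0.247 0 0 0 0.86; -0.018 0.077 0.247 0 0 0 0.86; -0.018 0.077 0.247 0 0 0 0.5; -0.018 0.077 0.247 0 0 0 0.5; -0.018 0.077 0.247 0 0 0 0.5; -0.018 0.077 0.247 0 0 0 0.5; -0.018 0.077 0.247 0 0 0 0.5; -0.018 0.077 0.247 0 0 0 0.5; -0.018 0.077 0.247 0 0 0 0.5'
```

```text
time_s: 3.45
position: [0.4349, 0.0492, 0.0062]
tcp_rot: [[-0.921, -0.39, 0.0], [-0.39, 0.921, 0.0], [-0.0, 0.0, -1.0]]
force: [-1.1, 3.7, 6.0]
opening: 0.708
grasp_force: 30.0
```

```bash
python3 steer.py '0 0 -0.03 0 0 0 0.5; 0 0 -0.075 0 0 0 0.5; 0.004 -0.02 -0.075 0 0 8 0.5; 0.006 -0.04 -0.075 0 0 16 0.5; 0.008 -0.06 -0.075 0 0 24 0.5; 0.01 -0.08 -0.075 0 0 32 0.5; 0.013 -0.097 -0.075 0 0 40 0.5; 0.013 -0.097 -0.075 0 0 48 0.5; 0.013 -0.097 -0.075 0 0 56 0.5; 0.013 -0.097 -0.075 0 0 64 0.5; 0.013 -0.097 -0.075 0 0 72 0.5; 0.013 -0.097 -0.075 0 0 80 0.5; 0.013 -0.097 -0.075 0 0 88 0.5; 0.013 -0.097 -0.075 0 0 96 0.5; 0.013 -0.097 -0.075 0 0 101 0.5; 0.013 -0.097 -0.075 0 0 101 0.5; 0.013 -0.097 -0.075 0 0 101 0.5'
python3 - <<'E'
from h import *
from rig import bot, cams, hand_in
c=cams.capture('scene');np.savez('scene1.npz',**{k:c[k] for k in('color','K','view')})
t=cams.capture('top');np.savez('top1.npz',**{k:t[k] for k in('color','K','view')})
a=cv2.resize(c['color'][150:350,250:450],None,fx=2,fy=2,interpolation=cv2.INTER_CUBIC);b=cv2.resize(t['color'][165:365,230:430],None,fx=2,fy=2,interpolation=cv2.INTER_CUBIC)
cv2.imwrite('pics/p1.png',np.hstack([a,b])[:,:,::-1])
E
```

```text
time_s: 5.15
position: [0.4607, -0.0458, 0.0804]
tcp_rot: [[-0.208, 0.978, -0.0], [0.978, 0.208, -0.0], [-0.0, -0.0, -1.0]]
force: [-0.5, -0.0, -4.2]
opening: 0.708
grasp_force: 30.0
```

View pics/p1.png

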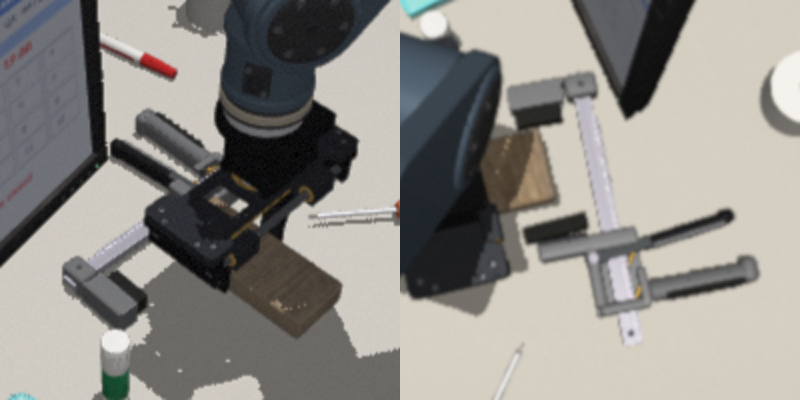

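```bash
python3 steer.py '-0.011 0 0 0 0 0 0.5; -0.022 0 0.01 0 0 0 0.5; -0.022 0 0.03 0 0 0 0.5; -0.022 0 0.045 0 0 0 0.5; -0.022 0 0.06 0 0 0 0.5; -0.022 0 0.068 0 0 0 0.5; -0.022 0 0.0735 0 0 0 0.5; -0.022 0 0.0735 0 0 0 0.5; -0.022 0 0.0735 0 0 0 0.5'
python3 - <<'E'
from h import *
from rig import bot, cams, hand_in
t=cams.capture('top');np.savez('top2.npz',**{k:t[k] for k in('color','K','view')})
b=cv2.resize(t['color'][195:305,260:380],None,fx=5,fy=5,interpolation=cv2.INTER_CUBIC)
cv2.imwrite('pics/p2.png',cv2.convertScaleAbs(b[:,:,::-1],alpha=1.6,beta=20))
E
```

```text
time_s: 6.15
position: [0.4658, -0.0675, 0.0071]
tcp_rot: [[-0.207, 0.978, 0.001], [0.978, 0.207, -0.0], [-0.0, 0.001, -1.0]]
force: [-0.7, -0.6, -3.2]
opening: 0.712
grasp_force: 30.0
```

View pics/p2.png

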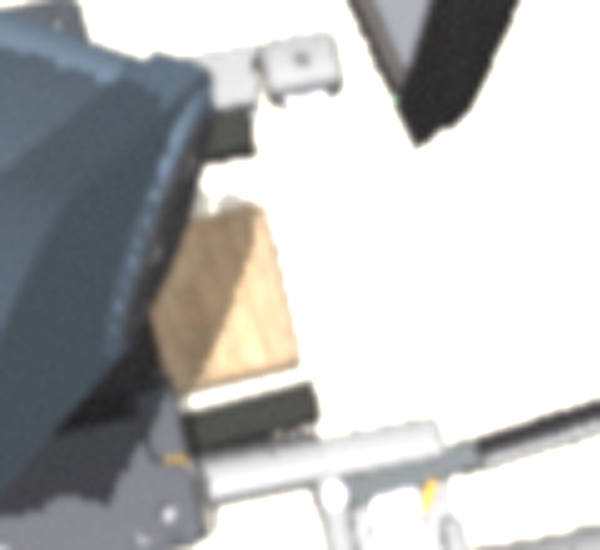

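The wooden end sits at (298,362) and the buffer's corner at (312,385). That is a gap of about 7 mm with the block about 3.5 mm short of level, and the jaw edge is turned about 3-4° from the block. I'll correct all three.

```bash
python3 steer.py '-0.002 0 0 0 0 1.5 0.5; -0.0035 0 0 0 0 3 0.5; -0.0035 -0.002 0 0 0 3 0.5; -0.0035 -0.0035 0.0005 0 0 3 0.5; -0.0035 -0.0035 0.0008 0 0 3 0.5; -0.0035 -0.0035 0.0008 0 0 3 0.5'
python3 - <<'E'
from h import *
from rig import bot, cams, hand_in
t=cams.capture('top');np.savez('top3.npz',**{k:t[k] for k in('color','K','view')})
b=cv2.resize(t['color'][195:305,260:380],None,fx=5,fy=5,interpolation=cv2.INTER_CUBIC)
cv2.imwrite('pics/p3.png',cv2.convertScaleAbs(b[:,:,::-1],alpha=1.6,beta=20))
E
```

```text
time_s: 6.8
position: [0.4625, -0.0712, 0.0062]
tcp_rot: [[-0.155, 0.988, -0.0], [0.988, 0.155, 0.0], [0.0, -0.0, -1.0]]
force: [0.9, 0.9, -4.6]
opening: 0.711
grasp_force: 30.0
```

View pics/p3.png

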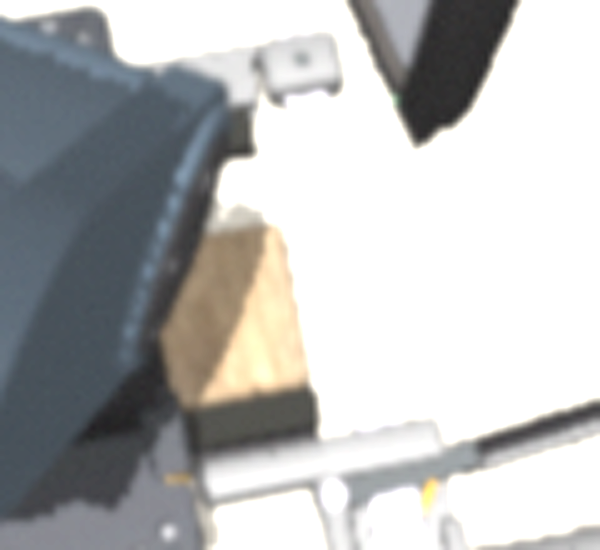

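The block's end corner (312,385) is level with the buffer's (315,390) to within about 1 mm, and the two are touching. I'll release, back off, then locate the grip.

```bash
python3 steer.py '0 0 0 0 0 0 0.78; 0 0 0 0 0 0 0.84; 0 0 0 0 0 0 0.86; 0 0 0 0 0 0 0.86; 0 0 -0.02 0 0 0 0.86; 0 0 -0.06 0 0 0 0.86; 0 0 -0.11 0 0 0 0.95; 0.03 -0.05 -0.14 0 0 0 1; 0.05 -0.1 -0.14 0 0 0 1; 0.05 -0.12 -0.14 0 0 0 1; 0.05 -0.12 -0.14 0 0 0 1; 0.05 -0.12 -0.14 0 0 0 1'
python3 - <<'E'
from h import *
from rig import bot, cams, hand_in
s=snap('w2');print(s['position'],np.round(s['tcp_rot'],3).tolist())
t=cams.capture('top');np.savez('top4.npz',**{k:t[k] for k in('color','K','view')})
b=cv2.resize(t['color'][195:345,250:420],None,fx=3,fy=3,interpolation=cv2.INTER_CUBIC)
cv2.imwrite('pics/p4.png',np.hstack([cv2.convertScaleAbs(b[:,:,::-1],alpha=1.4,beta=10)]))
print(onz('top3',(260+312.5/5-.5,195+385.5/5-.5),.026),'expect .4451 -.1600')
E
```

```text
time_s: 8.05
position: [0.3364, -0.0406, 0.1467]
tcp_rot: [[-0.155, 0.988, 0.002], [0.988, 0.155, -0.001], [-0.001, 0.001, -1.0]]
force: [0.7, -0.7, 0.6]
opening: 0.997
grasp_force: 0.0
[ 0.33642508 -0.04061556  0.14666018] [[-0.155, 0.988, 0.002], [0.988, 0.155, -0.001], [-0.001, 0.001, -1.0]]
[ 0.44418292 -0.1606198   0.026     ] expect .4451 -.1600
```

View pics/p4.png

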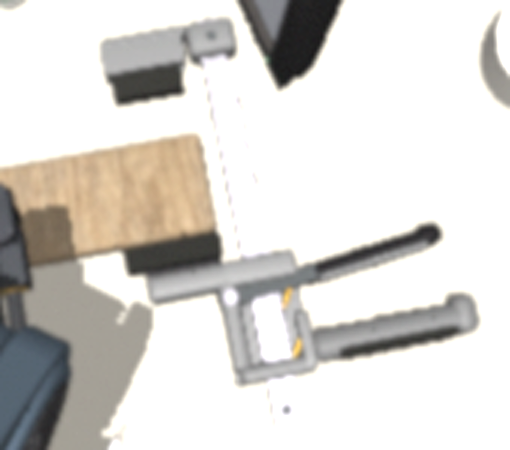

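The block lies against the buffer with ends level (217,232)/(219,238). The handle end is at (475,312), the trigger tip at (430,234), and mid-grip lies between about (406,328) and (388,248).

Run:
```python
from h import *
T=lambda x,y:np.array([250+(x+.5)/3-.5,195+(y+.5)/3-.5])
g={}
for nm,q,z in[('handle back',(408,343),.014),('handle axis',(405,328),.025),('handle end',(476,312),.02),('handle root axis',(325,346),.025),('trig front',(386,242),.02),('trig tip end',(439,232),.02),('trig root',(315,272),.02),('jawL +x',(152,281),.028),('jawR +x',(288,254),.028),('jaw left end',(152,290),.028),('bar far',(208,60),.02),('bar near',(272,390),.02),('screenlow',(280,86),.108)]:
    g[nm]=onz('top4',T(*q),z)[:2];print(nm,g[nm].round(4))
for a,b in(('handle end','handle root axis'),('jawL +x','jawR +x')):
    d=g[a]-g[b];print(a,np.degrees(np.arctan2(d[1],d[0])).round(1))
d=g['bar far']-g['bar near'];print('bar',np.degrees(np.arctan2(d[1],d[0])))
print(np.linalg.norm(g['handle back']-g['trig front']))
for yaw in(8,9):
    c,s=np.cos(np.radians(yaw)),np.sin(np.radians(yaw));R=np.array([[c,-s],[s,c]])
    o1=g['handle end']-R@[-.06,-.12];o2=g['jawL +x']-R@[.003,.068];print(yaw,o1,o2,((o1+o2)/2+R@[-.038,-.075]).round(4))
```

```text
handle back [ 0.3742 -0.2738]
handle axis [ 0.3825 -0.271 ]
handle end [ 0.3912 -0.3149]
handle root axis [ 0.3733 -0.2228]
trig front [ 0.4352 -0.2629]
trig tip end [ 0.4403 -0.2954]
trig root [ 0.4182 -0.2191]
jawL +x [ 0.4148 -0.1208]
jawR +x [ 0.4286 -0.2028]
jaw left end [ 0.4094 -0.1207]
bar far [ 0.552  -0.1584]
bar near [ 0.3485 -0.1905]
screenlow [ 0.5131 -0.1973]
handle end -79.0
jawL +x 99.6
bar 8.977747684186438
0.06188146262243163
8 [ 0.43391088 -0.18771461] [ 0.42127144 -0.18858754] [ 0.4004 -0.2677]
9 [ 0.43168473 -0.1869885 ] [ 0.42245295 -0.18846391] [ 0.4013 -0.2677]
```

```bash
python3 steer.py '-0.05 0.03 0 0 0 0 1; -0.1 0.03 0 0 0 0 1; -0.145 0.03 0 0 0 0 1; -0.19 0.03 0 0 0 0 1; -0.235 0.03 0 0 0 0 1; -0.235 0.03 0.02 0 0 -0.5 1; -0.235 0.03 0.06 0 0 -0.5 1; -0.235 0.03 0.095 0 0 -0.5 1; -0.235 0.03 0.115 0 0 -0.5 1; -0.235 0.03 0.13 0 0 -0.5 1; -0.235 0.03 0.141 0 0 -0.5 1; -0.235 0.03 0.141 0 0 -0.5 1'
```

```text
time_s: 9.35
position: [0.4028, -0.2681, 0.0035]
tcp_rot: [[-0.164, 0.986, -0.001], [0.986, 0.164, 0.001], [0.002, -0.001, -1.0]]
force: [0.4, 0.4, -0.2]
opening: 1.003
grasp_force: 0.0
```

```bash
python3 steer.py '0 0 0 0 0 0 0.7; 0 0 0 0 0 0 0.6; 0 0 0 0 0 0 0.47; 0 0 0 0 0 0 0.47; 0 0 0 0 0 0 0.47; 0 0 0 0 0 0 0.47; 0 0 0 0 0 0 0.47; 0 0 0 0 0 0 0.47'
cat >> h.py <<'E'
def look(n,view=True):
    from rig import bot, cams, hand_in
    t=cams.capture('top');np.savez(n+'.npz',**{k:t[k] for k in('color','K','view')})
    b=cv2.resize(t['color'][195:345,250:420],None,fx=4,fy=4,interpolation=cv2.INTER_CUBIC)
    cv2.imwrite(f'pics/{n}.png',cv2.convertScaleAbs(b[:,:,::-1],alpha=1.4,beta=10))
    g=cv2.cvtColor(t['color'],cv2.COLOR_RGB2GRAY).astype(float)
    # dark pad run and gap along clamp x through the jaw centre line
    o=np.array([.426,-.1877]);y=np.radians(9.3);ex=np.array([np.cos(y),np.sin(y)]);ey=np.array([-ex[1],ex[0]])
    pr=[]
    for x in range(60,150,2):
        v=[]
        for yy in(24,27,30,33):
            u=proj(n,np.r_[o+ex*x/1e3+ey*yy/1e3,.02]);v.append(cv2.getRectSubPix(g.astype(np.float32),(1,1),tuple(map(float,u)))[0,0])
        pr.append(int(np.mean(v)))
    print(dict(zip(range(60,150,2),pr)))
E
python3 -c "
from h import *
look('q1')"
```

```text
time_s: 10.15
position: [0.401, -0.2684, 0.0059]
tcp_rot: [[-0.166, 0.986, -0.002], [0.986, 0.166, -0.0], [0.0, -0.002, -1.0]]
force: [-6.4, -4.2, 3.7]
opening: 0.483
grasp_force: 11.3
{60: 84, 62: 84, 64: 85, 66: 86, 68: 86, 70: 87, 72: 87, 74: 88, 76: 88, 78: 89, 80: 89, 82: 89, 84: 90, 86: 90, 88: 91, 90: 91, 92: 92, 94: 92, 96: 92, 98: 93, 100: 93, 102: 94, 104: 94, 106: 95, 108: 95, 110: 95, 112: 95, 114: 96, 116: 96, 118: 96, 120: 97, 122: 97, 124: 98, 126: 98, 128: 98, 130: 98, 132: 99, 134: 99, 136: 100, 138: 100, 140: 100, 142: 100, 144: 101, 146: 101, 148: 101}
```

```bash
cat >> h.py <<'E'
O=np.array([.426,-.1877]);Y=np.radians(9.3)
def prof(n,P,xs,ys,z):
    im=cv2.GaussianBlur(np.load(n+'.npz')['color'],(3,3),0);ex=np.array([np.cos(Y),np.sin(Y)]);ey=np.array([-ex[1],ex[0]])
    for yy in ys:
        o=[]
        for x in xs:
            u=np.round(P(n,np.r_[O+ex*x/1e3+ey*yy/1e3,z])).astype(int)
            if 0<=u[0]<640 and 0<=u[1]<480:
                c=im[u[1],u[0]].astype(int);o.append(f'{x}:{c.mean():.0f}'+('b' if c[0]-c[2]>25 else ''))
        print(n,yy,' '.join(o))
def scn(n):
    from rig import bot, cams, hand_in
    t=cams.capture('scene');np.savez(n+'.npz',**{k:t[k] for k in('color','K','view')})
E
python3 - <<'E'
from h import *
s=snap('v1');scn('s1')
print(np.load('v1.npz')['T'][:3,3],wproj('v1',[.53,-.13,.024]),wproj('v1',[.43,-.13,.024]))
prof('v1',wproj,range(0,150,3),(30,44,58,75),.025)
prof('s1',proj,range(60,160,3),(35,55),.027)
prof('scene',proj,range(60,160,3),(35,55),.027)
E
```

```text
[ 0.38895076 -0.19163017  0.16936412] [626.43634116  83.0288871 ] [449.43058401   8.9596075 ]
v1 30 0:166 3:156 6:145 9:63 12:27 15:32 18:31 21:31 24:31 27:71 30:75 33:93 36:87 39:87 42:95 45:94 48:89 51:91b 54:91 57:93 60:93 63:95 66:88 69:90 72:90 75:89 78:86 81:80 84:89b 87:92b 90:131 93:131 96:131 99:90 102:67 105:71 108:51 111:56 114:75 117:80 120:79
v1 44 0:162 3:148 6:83 9:37 12:25 15:30 18:31 21:30 24:31 27:75 30:87b 33:97b 36:97b 39:93b 42:89b 45:91b 48:93b 51:93b 54:84b 57:91b 60:86b 63:89b 66:89b 69:86b 72:84b 75:83b 78:82b 81:83b 84:76b 87:88 90:130 93:130 96:129 99:21 102:20 105:21 108:21 111:22 114:22 117:29 120:29
v1 58 0:86 3:84 6:80 9:31 12:27 15:28 18:29 21:30 24:30 27:77 30:83b 33:75b 36:76b 39:71 42:75b 45:80b 48:71b 51:79b 54:77b 57:77b 60:76b 63:80b 66:81b 69:87b 72:86b 75:84b 78:85b 81:88b 84:84b 87:95 90:128 93:147 96:128 99:20 102:19 105:20 108:20 111:21 114:23 117:28 120:48
v1 75 81:84b 84:83 87:125 90:200 93:200 96:200 99:199 102:199 105:199 108:199 111:150 114:38 117:47 120:48 123:48
s1 35 60:63 63:62 66:61 69:60 72:61 75:62 78:63 81:63 84:63 87:65 90:65 9
[... 209 characters left out ...]
64 81:65 84:64 87:65 90:63 93:60 96:59 99:58 102:65 105:89 108:99 111:100 114:99 117:84 120:43 123:28 126:37 129:57 132:77 135:108 138:111 141:112 144:112 147:112 150:109 153:91 156:63 159:53
scene 35 60:172 63:172 66:171 69:171 72:171 75:172 78:172 81:172 84:171 87:172 90:172 93:172 96:171 99:171 102:171 105:171 108:172 111:171 114:169 117:141 120:68 123:33 126:34 129:45 132:72 135:96 138:99 141:99 144:99 147:99 150:98 153:76 156:52 159:46
scene 55 60:172 63:172 66:172 69:172 72:172 75:172 78:173 81:172 84:172 87:172 90:172 93:172 96:172 99:172 102:172 105:172 108:172 111:171 114:171 117:139 120:64 123:34 126:34 129:54 132:71 135:96 138:100 141:99 144:100 147:100 150:96 153:75 156:51 159:46
```

```bash
python3 steer.py '0 0.003 0 0 0 0 0.56; 0 0.006 0 0 0 0 0.64; 0 0.009 0 0 0 0 0.72; 0 0.012 0 0 0 0 0.82; 0 0.012 0 0 0 0 0.82; 0 0.012 0 0 0 0 0.82; 0 0.009 0 0 0 0 0.72; 0 0.006 0 0 0 0 0.64; 0 0.003 0 0 0 0 0.56; 0 0 0 0 0 0 0.45; 0 0 0 0 0 0 0.45; 0 0 0 0 0 0 0.45; 0 0 0 0 0 0 0.45'
python3 - <<'E'
from h import *
s=snap('v2');scn('s2')
prof('v2',wproj,range(0,130,2),(30,44,58),.025)
prof('s2',proj,range(90,160,2),(35,50),.027)
E
```

```text
time_s: 11.6
position: [0.4011, -0.2683, 0.0053]
tcp_rot: [[-0.166, 0.986, -0.002], [0.986, 0.166, 0.0], [0.001, -0.002, -1.0]]
force: [-5.0, -5.2, 1.8]
opening: 0.465
grasp_force: 29.6
v2 30 0:162 2:158 4:154 6:151 8:147 10:126 12:23 14:28 16:31 18:31 20:31 22:31 24:31 26:32 28:58 30:87 32:76 34:91 36:94 38:86 40:87 42:90 44:97 46:94 48:91 50:90 52:89b 54:91 56:91 58:92 60:86 62:92b 64:94 66:84 68:86 70:88 72:87 74:88 76:84 78:82 80:80 82:75 84:79 86:85b 88:88b 90:128 92:131 94:131 96:131 98:131 100:130 102:130 104:74 106:78 108:81 110:80 112:80 114:80 116:80 118:80 120:61
v2 44 0:164 2:161 4:121 6:86 8:81 10:42 12:28 14:27 16:29 18:30 20:31 22:30 24:30 26:31 28:75 30:85b 32:91b 34:97b 36:99b 38:95b 40:94b 42:92b 44:88b 46:90b 48:93b 50:92b 52:93b 54:86b 56:85b 58:90b 60:87b 62:86b 64:88b 66:90b 68:89b 70:83b 72:86b 74:85b 76:83b 78:82b 80:83b 82:84b 84:76b 86:75b 88:81b 90:129 92:127 94:22 96:20 98:21 100:21 102:21 104:21 106:22 108:21 110:27 112:29 114:29 116:28 118:29 120:29
v2 58 0:87 2:86 4:84 6:82 8:78 10:43 12:27 14:28 16:29 18:29 20:29 22:28 24:30 26:29 28:73 30:83b 32:80b 34:75b 36:77b 38:76b 40:72 42:73b 44:79b 46:79b 48:70b 50:75b 52:78b 54:77b 56:77b 58:78b 60:80b 62:78b 64:82b 66:82b 68:80b 70:86b 72:84b 74:86b 76:85b 78:86b 80:86b 82:88b 84:86b 86:84b 88:94 90:129 92:105 94:21 96:20 98:20 100:21 102:21 104:21 106:20 108:22 110:27 112:28 114:29 116:28 118:33 120:49
s2 35 90:66 92:66 94:64 96:72 98:88 100:97 102:98 104:100 106:99 108:99 110:99 112:93 114:92 116:83 118:93 120:81 122:93 124:84 126:69 128:66 130:63 132:62 134:85 136:95 138:109 140:112 142:112 144:109 146:107 148:88 150:88 152:60 154:56 156:55 158:59
s2 50 90:63 92:64 94:62 96:58 98:58 100:57 102:63 104:71 106:93 108:93 110:93 112:84 114:42 116:42 118:20 120:19 122:21 124:48 126:48 128:96 130:108 132:112 134:112 136:111 138:112 140:112 142:111 144:111 146:107 148:101 150:73 152:54 154:52 156:52 158:52
```

```bash
python3 steer.py '0 0.004 0 0 0 0 0.56; 0 0.007 0 0 0 0 0.64; 0 0.01 0 0 0 0 0.72; 0 0.012 0 0 0 0 0.82; 0 0.012 0 0 0 0 0.82; 0 0.012 0 0 0 0 0.82; 0 0.009 0 0 0 0 0.72; 0 0.006 0 0 0 0 0.64; 0 0.003 0 0 0 0 0.56; 0 0 0 0 0 0 0.45; 0 0 0 0 0 0 0.45; 0 0 0 0 0 0 0.45'; python3 steer.py '0 0.004 0 0 0 0 0.56; 0 0.007 0 0 0 0 0.64; 0 0.01 0 0 0 0 0.72; 0 0.012 0 0 0 0 0.82; 0 0.012 0 0 0 0 0.82; 0 0.012 0 0 0 0 0.82; 0 0.009 0 0 0 0 0.72; 0 0.006 0 0 0 0 0.64; 0 0.003 0 0 0 0 0.56; 0 0 0 0 0 0 0.45; 0 0 0 0 0 0 0.45; 0 0 0 0 0 0 0.45'
python3 - <<'E'
from h import *
s=snap('v3');scn('s3')
prof('v3',wproj,[*range(2,34,2),*range(80,126,1)],(44,56),.025)
prof('s3',proj,range(90,160,2),(35,50),.027)
E
```

```text
time_s: 12.9
position: [0.4014, -0.2683, 0.0051]
tcp_rot: [[-0.166, 0.986, -0.002], [0.986, 0.166, 0.0], [0.001, -0.002, -1.0]]
force: [-4.5, -3.3, -1.3]
opening: 0.468
grasp_force: 16.3
time_s: 14.1
position: [0.4013, -0.2685, 0.0053]
tcp_rot: [[-0.166, 0.986, -0.002], [0.986, 0.166, -0.0], [0.0, -0.002, -1.0]]
force: [-5.0, -5.2, 0.5]
opening: 0.472
grasp_force: 13.7
v3 44 2:164 4:112 6:86 8:84 10:81 12:55 14:28 16:27 18:30 20:30 22:30 24:31 26:31 28:31 30:63 32:79 80:79b 81:79b 82:78b 83:77b 84:78b 85:79b 86:77b 87:75b 88:72b 89:75b 90:76b 91:78b 92:59 93:33 94:21 95:21 96:21 97:22 98:22 99:22 100:24 101:27 102:29 103:29 104:29 105:29 106:29 107:29 108:29 109:29 110:29 111:28 112:29 113:29 114:29 115:26 116:24 117:23 118:30 119:55 120:62 121:66
v3 56 2:87 4:86 6:85 8:83 10:80 12:56 14:28 16:25 18:29 20:29 22:31 24:29 26:29 28:30 30:52 32:82b 80:87b 81:82b 82:82b 83:83b 84:86b 85:85b 86:88b 87:86b 88:86b 89:84b 90:83b 91:82b 92:37 93:22 94:20 95:21 96:21 97:21 98:21 99:22 100:25 101:27 102:28 103:28 104:28 105:29 106:29 107:28 108:28 109:29 110:28 111:28 112:28 113:28 114:28 115:27 116:23 117:22 118:39 119:52 120:60 121:67
s3 35 90:66 92:67 94:67 96:67 98:74 100:88 102:87 104:85 106:92 108:86 110:86 112:80 114:90 116:78 118:73 120:62 122:59 124:58 126:57 128:57 130:61 132:63 134:84 136:91 138:99 140:76 142:64 144:54 146:54 148:58 150:58 152:79 154:91 156:105 158:136
s3 50 90:60 92:61 94:63 96:62 98:62 100:59 102:47 104:37 106:19 108:19 110:18 112:19 114:26 116:26 118:47 120:73 122:78 124:101 126:101 128:111 130:111 132:112 134:112 136:109 138:93 140:80 142:56 144:53 146:52 148:52 150:56 152:82 154:106 156:137 158:167
```

```bash
python3 steer.py '0 0.004 0 0 0 0 0.56; 0 0.007 0 0 0 0 0.64; 0 0.01 0 0 0 0 0.72; 0 0.012 0 0 0 0 0.82; 0 0.012 0 0 0 0 0.82; 0 0.012 0 0 0 0 0.82; 0 0.009 0 0 0 0 0.72; 0 0.006 0 0 0 0 0.64; 0 0.003 0 0 0 0 0.56; 0 0 0 0 0 0 0.45; 0 0 0 0 0 0 0.45; 0 0 0 0 0 0 0.45'; python3 steer.py '0 0.004 0 0 0 0 0.56; 0 0.007 0 0 0 0 0.64; 0 0.01 0 0 0 0 0.72; 0 0.012 0 0 0 0 0.82; 0 0.012 0 0 0 0 0.82; 0 0.012 0 0 0 0 0.82; 0 0.009 0 0 0 0 0.72; 0 0.006 0 0 0 0 0.64; 0 0.003 0 0 0 0 0.56; 0 0 0 0 0 0 0.45; 0 0 0 0 0 0 0.45; 0 0 0 0 0 0 0.45'
python3 - <<'E'
from h import *
s=snap('v4');scn('s4')
prof('v4',wproj,[*range(2,34,2),*range(80,126,1)],(44,56),.025)
im=cv2.GaussianBlur(np.load('v4.npz')['color'],(3,3),0);ex=np.array([np.cos(Y),np.sin(Y)]);ey=np.array([-ex[1],ex[0]])
for x in(16,18,21,24,34,40,50,60,70,80,87):
    o=[]
    for yy in np.arange(4,34,1.):
        u=np.round(wproj('v4',np.r_[O+ex*x/1e3+ey*yy/1e3,.025])).astype(int);c=im[u[1],u[0]];o.append(f'{yy:.0f}:{c.mean():.0f}')
    print(x,' '.join(o))
E
```

```text
time_s: 15.4
position: [0.4014, -0.2685, 0.0052]
tcp_rot: [[-0.165, 0.986, -0.002], [0.986, 0.165, -0.0], [0.0, -0.002, -1.0]]
force: [-5.5, -3.7, -0.5]
opening: 0.47
grasp_force: 9.8
time_s: 16.6
position: [0.4015, -0.2686, 0.0052]
tcp_rot: [[-0.166, 0.986, -0.002], [0.986, 0.166, -0.0], [-0.0, -0.002, -1.0]]
force: [-5.4, -3.9, -0.5]
opening: 0.47
grasp_force: 13.4
v4 44 2:164 4:141 6:88 8:85 10:83 12:77 14:30 16:24 18:28 20:31 22:30 24:30 26:30 28:30 30:31 32:69 80:84b 81:83b 82:83b 83:86b 84:84b 85:84b 86:83b 87:84b 88:81b 89:85b 90:83b 91:82b 92:81b 93:57 94:36 95:27 96:28 97:29 98:29 99:29 100:30 101:29 102:29 103:28 104:28 105:29 106:30 107:31 108:50 109:59 110:66 111:77 112:79 113:79 114:79 115:79 116:78 117:78 118:79 119:79 120:79 121:79
v4 56 2:87 4:87 6:86 8:84 10:81 12:76 14:30 16:24 18:28 20:29 22:30 24:30 26:29 28:29 30:30 32:68 80:80b 81:78 82:80b 83:82b 84:83b 85:83b 86:82b 87:81b 88:82b 89:84b 90:83b 91:82b 92:83b 93:40 94:26 95:27 96:28 97:29 98:30 99:29 100:29 101:29 102:28 103:28 104:29 105:28 106:28 107:28 108:47 109:57 110:64 111:76 112:78 113:78 114:78 115:78 1
[... 1529 characters left out ...]
115 19:116 20:118 21:119 22:116 23:131 24:133 25:126 26:71 27:61 28:60 29:71 30:78 31:84 32:89 33:92
70 4:132 5:106 6:114 7:116 8:117 9:119 10:118 11:117 12:119 13:119 14:117 15:116 16:114 17:114 18:115 19:116 20:118 21:118 22:116 23:127 24:133 25:129 26:78 27:61 28:61 29:66 30:79 31:83 32:85 33:86
80 4:128 5:92 6:106 7:117 8:118 9:120 10:118 11:117 12:118 13:118 14:117 15:116 16:114 17:114 18:115 19:115 20:118 21:118 22:118 23:130 24:134 25:133 26:133 27:79 28:62 29:68 30:78 31:80 32:82 33:88
87 4:133 5:134 6:133 7:109 8:110 9:120 10:118 11:116 12:118 13:118 14:117 15:115 16:114 17:114 18:114 19:115 20:118 21:119 22:118 23:130 24:132 25:132 26:132 27:132 28:125 29:76 30:73 31:80 32:74 33:82
```

The ends are still level (both at about y 29), and the pad is pushed in by about 3 mm. One more full squeeze should bring it to about 7-9 mm.

```bash
python3 steer.py '0 0.004 0 0 0 0 0.56; 0 0.007 0 0 0 0 0.64; 0 0.01 0 0 0 0 0.72; 0 0.012 0 0 0 0 0.82; 0 0.012 0 0 0 0 0.82; 0 0.012 0 0 0 0 0.82; 0 0.009 0 0 0 0 0.72; 0 0.006 0 0 0 0 0.64; 0 0.003 0 0 0 0 0.56; 0 0 0 0 0 0 0.45; 0 0 0 0 0 0 0.45; 0 0 0 0 0 0 0.45; 0 0 0 0 0 0 0.45; 0 0 0 0 0 0 0.45'
python3 - <<'E'
from h import *
s=snap('v5')
prof('v5',wproj,[*range(2,36,2),*range(86,122,1)],(44,56),.025)
im=cv2.GaussianBlur(np.load('v5.npz')['color'],(3,3),0);ex=np.array([np.cos(Y),np.sin(Y)]);ey=np.array([-ex[1],ex[0]])
for x in(22,25,28,36,50,70,85):
    o=[]
    for yy in np.arange(22,34,1.):
        u=np.round(wproj('v5',np.r_[O+ex*x/1e3+ey*yy/1e3,.025])).astype(int);c=im[u[1],u[0]];o.append(f'{yy:.0f}:{c.mean():.0f}')
    print(x,' '.join(o))
t=cv2.cvtColor(load('scene')[0],6).astype(int);scn('s5');u=cv2.cvtColor(load('s5')[0],6).astype(int)
print('glue diff',np.abs(t-u)[315:355,297:318].mean()) # glue stick
E
```

```text
time_s: 18.1
position: [0.4014, -0.2687, 0.0052]
tcp_rot: [[-0.167, 0.986, -0.002], [0.986, 0.167, -0.0], [-0.0, -0.002, -1.0]]
force: [-4.9, -3.8, -0.6]
opening: 0.46
grasp_force: 25.3
v5 44 2:155 4:139 6:88 8:86 10:84 12:80 14:39 16:28 18:29 20:30 22:30 24:31 26:30 28:30 30:30 32:69 34:86b 86:78b 87:77b 88:73b 89:74b 90:75b 91:78b 92:76b 93:60 94:26 95:27 96:29 97:30 98:31 99:29 100:29 101:29 102:33 103:43 104:62 105:69 106:75 107:79 108:79 109:79 110:79 111:79 112:79 113:79 114:79 115:79 116:79 117:78 118:79 119:78 120:78 121:79
v5 56 2:84 4:88 6:86 8:85 10:83 12:79 14:41 16:27 18:28 20:29 22:29 24:30 26:29 28:29 30:28 32:69 34:79 86:86b 87:83b 88:86b 89:85b 90:84b 91:83b 92:79b 93:61 94:26 95:28 96:29 97:28 98:29 99:28 100:28 101:29 102:31 103:39 104:59 105:66 106:73 107:78 108:78 109:78 110:78 111:78 112:78 113:78 114:78 115:78 116:78 117:78 118:78 119:78 120:78 121:78
22 22:118 23:115 24:130 25:135 26:86 27:22 28:22 29:22 30:28 31:30 32:32 33:31
25 22:118 23:115 24:135 25:128 26:88 27:44 28:22 29:24 30:27 31:29 32:31 33:30
28 22:118 23:116 24:133 25:80 26:63 27:61 28:59 29:24 30:26 31:29 32:30 33:30
36 22:118 23:118 24:131 25:78 26:63 27:62 28:70 29:78 30:84 31:85 32:80 33:76
50 22:119 23:118 24:134 25:102 26:61 27:60 28:63 29:74 30:83 31:84 32:92 33:92
70 22:118 23:119 24:130 25:85 26:60 27:61 28:62 29:74 30:79 31:84 32:84 33:83
85 22:118 23:99 24:72 25:92 26:100 27:93 28:67 29:76 30:77 31:71 32:78 33:86
glue diff 15.221428571428572
```

The pad is now pushed in by about 7 mm of 14, with the ends level. I'll check the bystanders quickly, then hand in.

Run:
```python
from h import *
from rig import bot, cams, hand_in
for n in('scene','s5'):
    h=cv2.cvtColor(load(n)[0],cv2.COLOR_RGB2HSV);m=(h[...,0]>50)&(h[...,0]<90)&(h[...,1]>90);m[:325]=0;m[360:]=0;m[:,:290]=0;m[:,330:]=0
    y,x=np.nonzero(m);print(n,len(x),x.mean(),y.mean())
a=load('top4')[0].astype(int);bot_t=cams.capture('top')['color'].astype(int)
print('roll',np.abs(load('top')[0].astype(int)-bot_t)[190:230,412:455].mean())
s=bot.read_state();print(s['time_s'],s['opening'],s['grasp_force'],np.round(s['force'],1))
print(hand_in())
```

```text
scene 138 307.4927536231884 342.95652173913044
s5 135 307.4222222222222 343.0074074074074
roll 57.054263565891475
18.25 0.4556119948460996 26.393890511244535 [-5.8 -3.8 -1.5]
the job is handed in; nothing more can be done
None
```

I handed the job in at 18.3 s: block and buffer are clamped with their ends level to about 1 mm, the pad is pushed in about 7 of 14 mm, the trigger is held squeezed, and the glue stick hasn't moved; my last check of the paper roll differed from the start image (the arm may have blocked the view), so I couldn't confirm it is still standing.

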